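# Find the tin that holds the weights and stow it on the rack

### The job

One of the three identical closed tins holds the steel weights for the kitchen balance; the other two are empty, and they look just the same. Feel by lifting which tin is the heavy one and set it down gently, upright, in the middle of the vacant pocket of the round rack. Leave the two empty tins standing upright on the door panel, and do not upset the cups or disturb the plate, spoon and ladle.

Things in the scene. Friction and masses are not known exactly. Their poses are not given: they have to be found in the camera images.
- tin_a: identical closed aluminium tin, one of three: body 58 mm across, steel lid 61 mm across with its top 95 mm up, and on the lid a black round knob 28 mm across and 28 mm tall (knob top 123 mm up). The lid does not come off. Origin: centre of the underside, z up. Empty, a tin weighs about 0.17 kg; the one that holds the steel weights about 0.5 to 0.65 kg. Any of the three may be the heavy one
- tin_b: identical closed aluminium tin, one of three: body 58 mm across, steel lid 61 mm across with its top 95 mm up, and on the lid a black round knob 28 mm across and 28 mm tall (knob top 123 mm up). The lid does not come off. Origin: centre of the underside, z up. Empty, a tin weighs about 0.17 kg; the one that holds the steel weights about 0.5 to 0.65 kg. Any of the three may be the heavy one
- tin_c: identical closed aluminium tin, one of three: body 58 mm across, steel lid 61 mm across with its top 95 mm up, and on the lid a black round knob 28 mm across and 28 mm tall (knob top 123 mm up). The lid does not come off. Origin: centre of the underside, z up. Empty, a tin weighs about 0.17 kg; the one that holds the steel weights about 0.5 to 0.65 kg. Any of the three may be the heavy one
- bay (a point): the vacant one of the rack's five round pockets: centre of its floor (45 mm above the panel), z up. The pocket is 86 mm across inside with a wall 3 mm thick and 12 mm high; its centre is 105 mm from the rack's axis
- rack: round grey plastic rack, 324 mm across, on a stiff lazy-susan turntable that turns about its vertical axis if pushed; five pockets 72 degrees apart, four with cups; a centre post 36 mm across reaching 137 mm above the panel. Origin: on its axis, 30 mm above the panel; x points to the vacant pocket, z up
- cup1: white ceramic cup standing in a rack pocket, 76 mm across the rim, 80 mm high, its rim 125 mm above the panel. Origin: centre of the underside, z up. To be left alone
- cup2: white ceramic cup standing in a rack pocket, 76 mm across the rim, 80 mm high, its rim 125 mm above the panel. Origin: centre of the underside, z up. To be left alone
- cup3: white ceramic cup standing in a rack pocket, 76 mm across the rim, 80 mm high, its rim 125 mm above the panel. Origin: centre of the underside, z up. To be left alone
- cup4: white ceramic cup standing in a rack pocket, 76 mm across the rim, 80 mm high, its rim 125 mm above the panel. Origin: centre of the underside, z up. To be left alone
- plate: green melamine plate lying on the panel, 200 mm across, 18 mm high. Origin: centre of the underside. To be left alone
- spoon: steel tablespoon lying on the panel, 200 mm long along its x. To be left alone
- ladle: short aluminium ladle lying on the panel: bowl 70 mm across and 28 mm high with its origin under the bowl's centre, handle reaching 155 mm along its x. To be left alone
Not all that is in view belongs to the job. Leave any brown or turquoise look-alike of the tin_b alone. Leave any red look-alike of the tin_a alone.

How it is judged:
By the outcome, as a careful person would: the job done as asked, in the order asked, and still so for the second after the job is handed in, with the robot touching nothing.
It also fails if it takes over 58 s, if anything falls off the work surface, if the arm or the gripper's body presses on something with over 40 N, if the wrist force passes 120 N, or if a joint passes its speed limit or range.

### The arm

A 6-joint arm with a two-finger parallel gripper is mounted at the origin on the work surface. World frame = base frame: x ahead of the robot, y to its left, z up, the work surface at z = 0. Lengths are in m, angles in rad, forces in N, time in s.
With the tool pointing down it reaches from about 0.35 to 0.775 m from the base axis. Payload 5.5 kg.
Tool frame: the origin (TCP) lies on the centre line of the jaws, within the pads' length; the fingertips stand 11 mm ahead of it and the grasp point (between the pads) lies 8 mm behind it; z points along the fingers, y is the line along which they close (so a half turn about z gives the same grasp; the last joint's range is limited). The gripper opens to 85 mm and grips with 20 to 120 N. Pads are 22 mm wide; open, the fingers measure 114 mm over their backs; the gripper's body (76 mm by 85 mm) begins 54 mm behind the grasp point. The pads swing forward as they close: fully open they stand 13 mm farther back than shut.
Start: joints at [-1.459, 0.313, 0.046, 1.304, 0, 1.431], TCP at [0.143, -0.557, 0.242] pointing down, gripper open.
Joint ranges: [-2.76, 2.76], [-0.86, 1.69], [-1.03, 1.26], [-2.2, 2.34], [-1.47, 1.5], [-3.14, 3.14]. Speed limits (rad/s): [2.57, 2.57, 3.14, 3.14, 3.14, 3.14].

### API

Orientations are given as a unit quaternion [w, x, y, z].
In Python, from workcell import env, viewer, order, models gives the robot as it stands.
- The arm moves only by the tool drive_tool, never from a script. Its argument "series" is a list that holds one entry, the list of rows, each a list of 6 numbers: the shift along the tool's x, y, z each as a share of 120 mm, from -1 to 1, then the turn, a rotation vector about the tool's x, y, z each as a share of 180 degrees, from -1 to 1. A call has 1 to 20 rows; each row shifts and turns the commanded pose from where the row before left it, along the tool's axes as they then stand; what a row does not reach is not made up. A row lasts 1/8 s, in which the tool goes at most 62.5 mm and 10.7 degrees, less where a joint would pass 70% of its speed; a pose out of reach is approached as far as the arm can. A call with a number of a shift or a turn outside -1 to 1 is refused whole. A call with a gripper value outside its range is refused whole. "jaw" is the opening, from -1 (shut) to 1 (fully open), set as the call begins (left out, the last holds). The fingers move at their own pace and stop on an object; "grip_force" is the grip in N (left out, the last holds). Time passes only in rows, so rows that do not move let the fingers close. It gives the time, the measured TCP pose, the force, the opening and the grip force at its end, in the units of the state.
- env.get_state(): the state, without advancing time (a new reading comes with each control period).
- viewer.read_camera(name): name is "side" or "top"; returns the picture (400x640x3 uint8, red, green, blue); there is no depth.
- viewer.camera_info(name): a dict with "intrinsics" (3x3 intrinsics, pixels), "R" (3x3) and "t" (3): a world point X has camera coordinates R X + t. Camera axes: x right, y down, z forward; pixel columns grow to the right and rows downward; lengths in m; the calibration is good to about 2 mm. A picture is of the moment at which its call begins. camera_info takes no time and is no camera call.
- order.hand_in(): hands the job in; it is judged then, once.
Trained networks look in the newest picture that a camera, given by its name, has taken for a name from the list of things; names that differ only in an ending like _2 or _b are one class to them, and where a whole thing is asked for, a point or a joint stands for the part that bears it (a point fixed in the world has none). Each returns a list of dicts, best first, with "score" (0 to 1); they miss things now and then, are a little off and sometimes report something else, mostly with a low value. They report only what shows in the picture. A call takes as long as a camera call. They do not tell look-alikes from the thing itself.
- models.silhouettes(label, camera): "region" (400x640 bool, what is visible of it) and "location" ([column, row] in pixels, amid what is visible of it).
The state is a dict: "clock": time; "joint_pos": joint angles; "qvel": joint speeds; "tau": joint torques, N m; "tcp_pos": TCP position; "orientation": TCP orientation; "wrist_force": force on the tool from outside, world axes, zero at the start; "ft_torque": the same for the moment, N m; "finger_gap": finger opening in m; "grip_force": force on a finger pad.
Only numpy, scipy, OpenCV 4.12 (cv2) and the standard library are available. Lean on these libraries where they do the work, as an engineer would, in place of code of your own. Each camera call takes 0.05 s, during which the arm holds its last target. There are 200 camera calls.

## Working session

There is one attempt and no reset: what is moved stays moved. The work goes in short steps, Python scripts to look and compute and a tool call to move; the robot and the scene stay as the last step left them, time stands still between calls to the robot, and variables do not carry over. Pictures are saved under pics/ and viewed, at most 10 in all, crops included, and the job is handed in when it is done.

Besides the shell and the picture viewer there is one more tool, called after ">>>" in YAML: its name, and indented under it one key for each argument. drive_tool: Moves the arm, as the interface text tells. Its arguments: {"type":"object","properties":{"series":{"type":"array"},"jaw":{"type":"number"},"grip_force":{"type":"number"}},"required":["series"]}

```bash
mkdir -p pics; ls; cat > h.py <<'E'
import numpy as np, cv2
from workcell import env, viewer, order, models
def snap(c,n):
    im=viewer.read_camera(c); cv2.imwrite(f'pics/{n}.png',im[:,:,::-1]); return im
def cam(c):
    i=viewer.camera_info(c); return np.array(i['intrinsics']),np.array(i['R']),np.array(i['t'])
def px2w(c,uv,z):
    K,R,t=cam(c); d=R.T@np.linalg.inv(K)@np.array([uv[0],uv[1],1.]); o=-R.T@t
    return o+d*(z-o[2])/d[2]
def w2px(c,X):
    K,R,t=cam(c); p=K@(R@np.array(X)+t); return p[:2]/p[2]
E
python3 - <<'E'
from h import *
a=snap('top','top0');b=snap('side','side0')
cv2.imwrite('pics/both0.png',np.vstack([a,b])[:,:,::-1][::1])
im=np.vstack([a,b]); 
for c in ('top','side'):
    K,R,t=cam(c); print(c,K.round(1).tolist(),R.round(3).tolist(),(-R.T@t).round(3))
    for l in ('tin_a','bay','rack','cup1','plate','spoon','ladle'):
        for d in models.silhouettes(l,c): print(l,round(d['score'],2),np.round(d['location'],1),d['region'].sum())
print(env.get_state())
E
```

```text
pics
top [[409.6, 0.0, 312.5], [0.0, 409.6, 202.1], [0.0, 0.0, 1.0]] [[-0.006, -1.0, -0.017], [-0.995, 0.008, -0.098], [0.098, 0.016, -0.995]] [ 0.374 -0.09   1.061]
tin_a 0.93 [357.  137.3] 639
tin_a 0.89 [371.9 201.2] 622
tin_a 0.88 [423.6 201.2] 710
tin_a 0.72 [399.7 320.2] 702
tin_a 0.61 [330.8 204.6] 563
tin_a 0.61 [441.  318.2] 821
tin_a 0.42 [227.6 219.8] 925
bay 0.87 [235.4 172.2] 9126
bay 0.26 [422.8 201.1] 705
bay 0.17 [273.6 187.1] 851
rack 0.78 [236.1 176. ] 9242
rack 0.68 [272.1 185.8] 843
cup1 0.83 [229.4 218.1] 847
cup1 0.74 [272.8 185. ] 821
cup1 0.72 [188.5 192.7] 988
cup1 0.56 [198.2 143.8] 1011
cup1 0.4 [359.1 135.4] 659
plate 0.93 [452.1 132.5] 4482
spoon 0.81 [354.8 257.6] 658
ladle 0.6 [346.8 102.4] 733
ladle 0.46 [234.7 173.4] 9173
side [[516.6, 0.0, 318.4], [0.0, 516.6, 201.5], [0.0, 0.0, 1.0]] [[-0.686, -0.728, -0.01], [-0.493, 0.475, -0.729], [0.535, -0.495, -0.685]] [-0.218  0.548  0.969]
tin_a 0.9 [303.5 163.8] 791
tin_a 0.75 [454.3 228.8] 930
tin_a 0.74 [476.1 211.2] 898
tin_a 0.69 [347. 175.] 190
tin_a 0.59 [330.4 206.6] 854
bay 0.82 [235.3 258.9] 6888
r
[... 313 characters left out ...]
81
{'clock': 0.8, 'joint_pos': array([-1.45862948e+00,  3.13169777e-01,  4.61042657e-02,  1.30359611e+00,
        3.34073462e-05,  1.43118817e+00]), 'qvel': array([ 0.00056373, -0.00042767,  0.00077701, -0.00024603, -0.00048515,
       -0.00030569]), 'tau': array([-5.26330477e-04, -4.80394006e+01,  2.98791915e+01, -1.57119157e-04,
       -1.69788082e-04,  1.10691786e-05]), 'tcp_pos': array([ 0.14324656, -0.55691701,  0.24234214]), 'orientation': array([6.75761581e-05, 9.92086625e-01, 1.25555264e-01, 1.57779980e-05]), 'wrist_force': array([-0.01117025, -0.18908317,  0.22500394]), 'ft_torque': array([ 0.01554611,  0.04448856, -0.013838  ]), 'grip_force': 0.0, 'finger_gap': 0.08555765914233314}
```

View pics/top0.png

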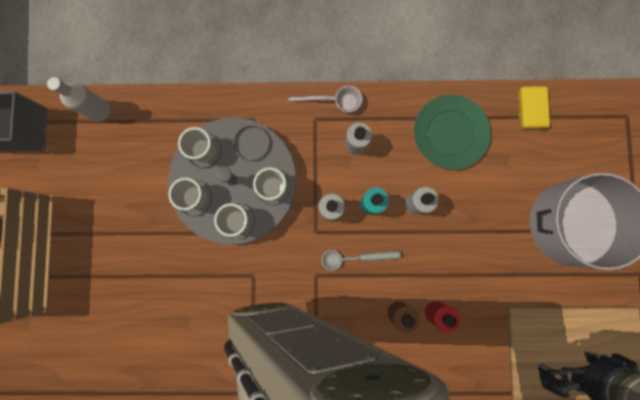

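View pics/side0.png

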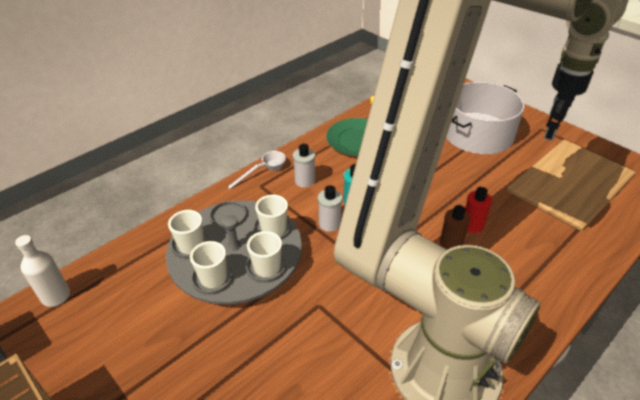

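The top view shows three silver tins at (359,137), (331,206) and (425,200). The look-alikes are turquoise (375,201), brown (405,318) and red (445,318), and they stay put. The vacant pocket is at (254,142) and the rack post at about (222,174). Next I'll fit the shapes and confirm them in a crop.

```bash
cat >> h.py <<'E'
from scipy.optimize import minimize
def circ(c,x,y,z,r,n=48):
    a=np.linspace(0,2*np.pi,n,endpoint=False); K,R,t=cam(c)
    P=np.c_[x+r*np.cos(a),y+r*np.sin(a),np.full(n,z)]@R.T+t; p=P@K.T; return p[:,:2]/p[:,2:]
S=4
def mask(c,x,y,cyls):
    m=np.zeros((400*S,640*S),np.uint8)
    for r,z0,z1 in cyls:
        p=np.vstack([circ(c,x,y,z0,r),circ(c,x,y,z1,r)]).astype(np.float32)
        h=cv2.convexHull(p); cv2.fillConvexPoly(m,np.round(((h+.5)*S-.5)*16).astype(np.int32),1,shift=4)
    return m
def fit(c,reg,cyls,x0):
    g=cv2.resize(reg.astype(np.uint8),None,fx=S,fy=S,interpolation=cv2.INTER_NEAREST)
    def f(p):
        m=mask(c,p[0],p[1],cyls); return 1-(m&g).sum()/(m|g).sum()
    r=minimize(f,x0,method='Nelder-Mead',options=dict(initial_simplex=[x0,x0+[.01,0],x0+[0,.01]],xatol=2e-4,fatol=1e-4)); return r.x,1-r.fun
TIN=[(.029,0,.09),(.0305,.085,.095),(.014,.095,.123)]
CUP=[(.038,.119,.125),(.03,.045,.125)]
E
cat > m1.py <<'E'
from h import *
im=viewer.read_camera('top'); sd=viewer.read_camera('side')
for c in ('top','side'):
    for l,cy,h in (('tin_a',TIN,.06),('cup1',CUP,.1)):
        for d in models.silhouettes(l,c):
            x,s=fit(c,d['region'],cy,px2w(c,d['location'],h)[:2]); print(c,l,round(d['score'],2),np.round(d['location']),x.round(4),round(s,2))
    ds=models.silhouettes('rack',c); d=max(ds,key=lambda d:d['region'].sum())
    x,s=fit(c,d['region'],[(.162,.03,.045)],px2w(c,d['location'],.04)[:2]); print(c,'rack',x.round(4),round(s,2))
cv2.imwrite('pics/crop1.png',cv2.resize(im[80:280,160:460,::-1],(780,520),interpolation=cv2.INTER_CUBIC))
E
python3 m1.py
```

```text
top tin_a 0.9 [356. 138.] [ 0.6296 -0.1871] 0.91
top tin_a 0.79 [375. 201.] [ 0.4719 -0.2251] 0.93
top tin_a 0.74 [401. 318.] [ 0.1959 -0.2878] 0.96
top tin_a 0.7 [330. 207.] [ 0.4572 -0.1188] 0.88
top tin_a 0.55 [421. 201.] [ 0.4731 -0.3419] 0.96
top tin_a 0.32 [452. 132.] [ 0.6796 -0.4515] 0.19
top cup1 0.95 [195. 146.] [0.6073 0.1997] 0.91
top cup1 0.76 [231. 220.] [0.4266 0.1132] 0.96
top cup1 0.64 [187. 192.] [0.4876 0.2208] 0.95
top cup1 0.57 [273. 187.] [0.5093 0.0246] 0.96
top rack [0.5312 0.1292] 0.7
side tin_a 0.91 [479. 210.] [ 0.1978 -0.3809] 0.83
side tin_a 0.85 [305. 163.] [ 0.6312 -0.1837] 0.95
side tin_a 0.72 [453. 224.] [ 0.1979 -0.287 ] 0.9
side tin_a 0.68 [348. 181.] [ 0.5109 -0.2244] 0.23
side cup1 0.95 [270. 214.] [0.5102 0.0274] 0.88
side cup1 0.79 [186. 229.] [0.6078 0.2056] 0.87
side cup1 0.77 [265. 254.] [0.4285 0.1164] 0.93
side cup1 0.58 [210. 263.] [0.4881 0.2254] 0.94
side cup1 0.29 [236. 261.] [0.4086 0.1993] 0.17
side rack [0.5349 0.1315] 0.62
```

View pics/crop1.png

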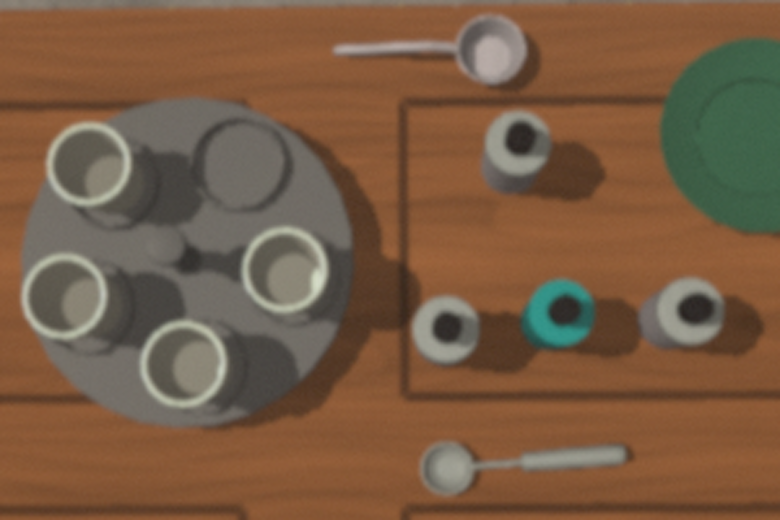

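Three silver tins fit the description: P1 (0.630,-0.186), P2 (0.457,-0.119) and P3 (0.473,-0.341). The crop confirms they're silver, and the turquoise tin at (0.472,-0.225) isn't one of them. I'll first turn the tool so its x lies along world +y and its y along world +x.

>>> drive_tool:
  series:
    - [[0,0,0,0,0,-0.0525],[0,0,0,0,0,-0.0525],[0,0,0,0,0,-0.0525],[0,0,0,0,0,-0.0525],[0,0,0,0,0,-0.0525],[0,0,0,0,0,-0.0525],[0,0,0,0,0,-0.0525],[0,0,0,0,0,-0.0525],[0.18,0.275,0,0,0,0],[0.18,0.275,0,0,0,0],[0.18,0.275,0,0,0,0],[0.18,0.275,0,0,0,0],[0.18,0.275,0,0,0,0],[0.18,0.275,0,0,0,0],[0.18,0.275,0,0,0,0],[0.18,0.275,0,0,0,0],[0.18,0.275,0,0,0,0],[0.18,0.275,0,0,0,0],[0,0,0,0,0,0],[0,0,0,0,0,0]]
  jaw: 0.25
  grip_force: 50

```text
clock: 3.7
tcp_pos: [0.473, -0.3407, 0.2422]
orientation: [-0.0, 0.707, 0.707, -0.0]
wrist_force: [1.3, 0.2, -0.1]
finger_gap: 0.0538
grip_force: 0.0
```

```bash
cat > rack.py <<'E'
from h import *
from scipy.optimize import least_squares
C=np.array([[[.6073,.1997],[.4266,.1132],[.4876,.2208],[.5093,.0246]],[[.6078,.2056],[.4285,.1164],[.4881,.2254],[.5102,.0274]]])
k=None
for nm,c in (('top',C[0]),('side',C[1]),('mean',C.mean(0))):
    m=c.mean(0); best=None
    def f(p):
        v=c-p[:2]; a=np.arctan2(v[:,1],v[:,0]); kk=np.round((a-p[2])/np.radians(72))
        A=p[2]+kk*np.radians(72); return (c-(p[:2]+.105*np.c_[np.cos(A),np.sin(A)])).ravel()
    r=least_squares(f,[.535,.13,np.arctan2(-.055,.08)]); p=r.x
    print(nm,p.round(4),'bay',(p[:2]+.105*np.array([np.cos(p[2]),np.sin(p[2])])).round(4),'res',np.abs(r.fun).max().round(4))
print('rim centre', px2w('top',(253.1,143.5),.057).round(4))
s=env.get_state(); print(s['joint_pos'].round(3),s['wrist_force'].round(2))
E
python3 rack.py
```

```text
top [ 0.5307  0.1268 -0.5068] bay [0.6225 0.0759] res 0.0013
side [ 0.5317  0.1311 -0.4991] bay [0.6239 0.0809] res 0.0023
mean [ 0.5312  0.129  -0.5029] bay [0.6232 0.0784] res 0.0018
rim centre [0.6213 0.0735 0.057 ]
[-0.762  0.329  0.068  1.31  -0.     0.808] [ 1.28  0.19 -0.06]
```

>>> drive_tool:
  series:
    - [[0,0,0.3,0,0,0],[0,0,0.3,0,0,0],[0,0,0.2,0,0,0],[0,0,0.15,0,0,0],[0,0,0.13,0,0,0],[0,0,0,0,0,0]]

```text
clock: 4.45
tcp_pos: [0.4719, -0.3407, 0.1116]
orientation: [-0.001, 0.707, 0.707, -0.0]
wrist_force: [-0.2, 0.8, -0.4]
finger_gap: 0.0539
grip_force: 0.0
```

>>> drive_tool:
  series:
    - [[0,0,0,0,0,0],[0,0,0,0,0,0],[0,0,0,0,0,0],[0,0,0,0,0,0],[0,0,0,0,0,0],[0,0,0,0,0,0]]
  jaw: -1

```text
clock: 5.2
tcp_pos: [0.474, -0.3415, 0.1139]
orientation: [0.001, 0.707, 0.707, -0.0]
wrist_force: [1.4, -0.9, 6.3]
finger_gap: 0.0259
grip_force: 49.9
```

>>> drive_tool:
  series:
    - [[0,0,-0.08,0,0,0],[0,0,-0.1,0,0,0],[0,0,-0.15,0,0,0],[0,0,0,0,0,0],[0,0,0,0,0,0],[0,0,0,0,0,0]]

```text
clock: 5.95
tcp_pos: [0.4727, -0.3403, 0.1514]
orientation: [-0.001, 0.707, 0.707, -0.0]
wrist_force: [0.2, 0.1, -0.9]
finger_gap: 0.0261
grip_force: 49.4
```

```bash
python3 - <<'E'
from h import *
for i in range(3):
    im=viewer.read_camera('top'); s=env.get_state(); print(s['wrist_force'].round(2),s['ft_torque'].round(2),s['finger_gap'],s['tcp_pos'].round(4))
sd=viewer.read_camera('side')
a=cv2.resize(im[150:270,340:500,::-1],(480,360),interpolation=cv2.INTER_CUBIC)
cv2.imwrite('pics/lift3.png',a)
E
```

```text
[-0.36 -0.26 -1.4 ] [ 0.   -0.03 -0.02] 0.025773322132717505 [ 0.4727 -0.3404  0.1515]
[-0.49  0.19 -1.65] [0.   0.01 0.03] 0.026174278368678448 [ 0.4728 -0.3404  0.1516]
[ 0.58 -0.53 -2.22] [ 0.02 -0.02 -0.03] 0.026258095439358645 [ 0.4729 -0.3405  0.1517]
```

View pics/lift3.png

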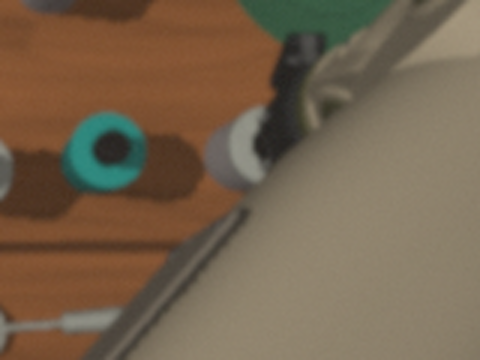

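Picture: the tin hangs under the jaws at about crop (240,150). The wrist reads about 1.7 N, so P3 is empty. I'll set it back and go to P2 via a safe height.

>>> drive_tool:
  series:
    - [[0,0,0.15,0,0,0],[0,0,0.09,0,0,0],[0,0,0.05,0,0,0],[0,0,0.03,0,0,0],[0,0,0,0,0,0],[0,0,0,0,0,0]]

```text
clock: 6.9
tcp_pos: [0.4733, -0.3409, 0.1142]
orientation: [0.0, 0.707, 0.707, -0.0]
wrist_force: [0.8, -0.4, -2.0]
finger_gap: 0.0263
grip_force: 49.4
```

>>> drive_tool:
  series:
    - [[0,0,0,0,0,0],[0,0,0,0,0,0],[0,0,0,0,0,0],[0,0,0,0,0,0],[0,0,-0.2,0,0,0],[0,0,-0.4,0,0,0],[0,0,-0.4,0,0,0],[0.31,-0.02,0,0,0,0],[0.31,-0.02,0,0,0,0],[0.31,-0.02,0,0,0,0],[0.31,-0.02,0,0,0,0],[0.31,-0.02,0,0,0,0],[0.31,-0.03,0,0,0,0],[0,0,0,0,0,0],[0,0,0,0,0,0]]
  jaw: 0.25

```text
clock: 8.78
tcp_pos: [0.4578, -0.1179, 0.2341]
orientation: [0.001, 0.707, 0.707, -0.0]
wrist_force: [-0.2, -0.7, 0.1]
finger_gap: 0.0533
grip_force: 0.0
```

>>> drive_tool:
  series:
    - [[0,0,0.3,0,0,0],[0,0,0.3,0,0,0],[0,0,0.2,0,0,0],[0,0,0.12,0,0,0],[0,0,0.07,0,0,0],[0,0,0,0,0,0]]

```text
clock: 9.52
tcp_pos: [0.4575, -0.1179, 0.1151]
orientation: [-0.0, 0.707, 0.707, -0.0]
wrist_force: [-0.2, -1.0, 0.3]
finger_gap: 0.0532
grip_force: 0.0
```

>>> drive_tool:
  series:
    - [[0,0,0,0,0,0],[0,0,0,0,0,0],[0,0,0,0,0,0],[0,0,0,0,0,0],[0,0,0,0,0,0],[0,0,0,0,0,0]]
  jaw: -1

```text
clock: 10.28
tcp_pos: [0.4585, -0.1179, 0.1161]
orientation: [0.001, 0.707, 0.707, 0.0]
wrist_force: [0.8, 0.3, 7.3]
finger_gap: 0.026
grip_force: 49.7
```

>>> drive_tool:
  series:
    - [[0,0,-0.08,0,0,0],[0,0,-0.1,0,0,0],[0,0,-0.15,0,0,0],[0,0,0,0,0,0],[0,0,0,0,0,0],[0,0,0,0,0,0]]

```text
clock: 11.02
tcp_pos: [0.4569, -0.1173, 0.154]
orientation: [-0.001, 0.707, 0.707, -0.0]
wrist_force: [-0.2, -0.2, -1.0]
finger_gap: 0.0261
grip_force: 49.5
```

```bash
python3 - <<'E'
from h import *
for i in range(3):
    im=viewer.read_camera('side'); s=env.get_state(); print(s['wrist_force'].round(2),s['finger_gap'],s['tcp_pos'].round(4))
im=viewer.read_camera('top')
for c in ('top','side'):
  for d in models.silhouettes('tin_a',c):
    x,f=fit(c,d['region'],TIN,px2w(c,d['location'],.06)[:2]); print(c,np.round(d['location']),x.round(4),round(f,2))
E
```

```text
[-0.5   0.38 -1.96] 0.026040559022924126 [ 0.4569 -0.1174  0.154 ]
[ 0.75  0.1  -2.3 ] 0.02587079996036166 [ 0.457  -0.1174  0.1541]
[-0.41 -0.11 -1.94] 0.02597000170014894 [ 0.4571 -0.1174  0.1542]
top [401. 317.] [ 0.1981 -0.2877] 0.84
top [360. 130.] [ 0.6341 -0.1899] 0.49
top [421. 200.] [ 0.4728 -0.3404] 0.96
top [443. 315.] [ 0.1963 -0.3807] 0.94
top [383. 204.] [ 0.4707 -0.2242] 0.3
top [234. 173.] [0.5343 0.1792] 0.08
side [456. 224.] [ 0.1982 -0.287 ] 0.89
side [301. 163.] [ 0.6333 -0.1822] 0.74
side [476. 210.] [ 0.1978 -0.3808] 0.85
```

P3 still stands at (0.473,-0.340). P2 reads about 2 N, so it's empty too. I'll set it back and lift P1.

>>> drive_tool:
  series:
    - [[0,0,0.15,0,0,0],[0,0,0.09,0,0,0],[0,0,0.05,0,0,0],[0,0,0.03,0,0,0],[0,0,0,0,0,0],[0,0,0,0,0,0]]

```text
clock: 12.08
tcp_pos: [0.4576, -0.1176, 0.1165]
orientation: [0.0, 0.707, 0.707, 0.0]
wrist_force: [0.2, 0.6, -2.1]
finger_gap: 0.0259
grip_force: 49.5
```

>>> drive_tool:
  series:
    - [[0,0,0,0,0,0],[0,0,0,0,0,0],[0,0,0,0,0,0],[0,0,0,0,0,0],[0,0,-0.2,0,0,0],[0,0,-0.4,0,0,0],[0,0,-0.4,0,0,0],[-0.11,0.29,0,0,0,0],[-0.11,0.29,0,0,0,0],[-0.11,0.29,0,0,0,0],[-0.11,0.29,0,0,0,0],[-0.12,0.28,0,0,0,0],[0,0,0,0,0,0],[0,0,0,0,0,0]]
  jaw: 0.25

```text
clock: 13.82
tcp_pos: [0.6297, -0.1844, 0.2358]
orientation: [-0.001, 0.707, 0.707, -0.0]
wrist_force: [-0.1, -0.3, -0.1]
finger_gap: 0.0534
grip_force: 0.0
```

```bash
python3 - <<'E'
from h import *
print(env.get_state()['tcp_pos'])
for c in ('top','side'):
  viewer.read_camera(c)
  for d in models.silhouettes('tin_a',c):
    x,f=fit(c,d['region'],TIN,px2w(c,d['location'],.06)[:2]); print(c,np.round(d['location']),x.round(4),round(f,2))
E
```

```text
[ 0.62965642 -0.1843779   0.23575607]
top [444. 316.] [ 0.1969 -0.3812] 0.95
top [404. 318.] [ 0.1967 -0.2892] 0.95
top [420. 201.] [ 0.4723 -0.3407] 0.96
side [475. 208.] [ 0.1979 -0.3794] 0.83
side [388. 166.] [ 0.4746 -0.3393] 0.66
side [456. 225.] [ 0.1993 -0.2905] 0.91
```

>>> drive_tool:
  series:
    - [[-0.01,0,0.3,0,0,0],[0,0,0.3,0,0,0],[0,0,0.2,0,0,0],[0,0,0.12,0,0,0],[0,0,0.09,0,0,0],[0,0,0,0,0,0]]

```text
clock: 14.78
tcp_pos: [0.6301, -0.1858, 0.115]
orientation: [-0.0, 0.707, 0.707, -0.0]
wrist_force: [-0.6, 0.2, -0.1]
finger_gap: 0.0534
grip_force: 0.0
```

>>> drive_tool:
  series:
    - [[0,0,0,0,0,0],[0,0,0,0,0,0],[0,0,0,0,0,0],[0,0,0,0,0,0],[0,0,0,0,0,0],[0,0,0,0,0,0]]
  jaw: -1
  grip_force: 60

```text
clock: 15.52
tcp_pos: [0.6314, -0.1862, 0.1165]
orientation: [0.001, 0.707, 0.707, 0.001]
wrist_force: [2.0, 1.1, 5.5]
finger_gap: 0.0257
grip_force: 59.6
```

>>> drive_tool:
  series:
    - [[0,0,-0.08,0,0,0],[0,0,-0.1,0,0,0],[0,0,-0.15,0,0,0],[0,0,0,0,0,0],[0,0,0,0,0,0],[0,0,0,0,0,0]]

```text
clock: 16.27
tcp_pos: [0.6296, -0.1856, 0.1536]
orientation: [-0.001, 0.707, 0.707, -0.0]
wrist_force: [-0.7, -0.5, -5.1]
finger_gap: 0.0258
grip_force: 59.6
```

```bash
python3 - <<'E'
from h import *
for i in range(3):
    im=viewer.read_camera('side'); s=env.get_state(); print(s['wrist_force'].round(2),s['finger_gap'],s['tcp_pos'].round(4))
im2=viewer.read_camera('top')
TU=[(r,a+.038,b+.038) for r,a,b in TIN]
for c in ('top','side'):
  for d in models.silhouettes('tin_a',c):
   for T in (TIN,TU):
    x,f=fit(c,d['region'],T,px2w(c,d['location'],.06)[:2]); print(c,np.round(d['location']),x.round(4),round(f,2))
cv2.imwrite('pics/p1.png',np.hstack([cv2.resize(i[90:290,a:a+200,::-1],(400,400)) for i,a in ((im,200),(im2,240))]))
E
```

```text
[ 0.15  0.21 -5.31] 0.025687317168918946 [ 0.6297 -0.1857  0.1537]
[-0.72 -0.12 -4.44] 0.025631247579220643 [ 0.6298 -0.1857  0.1538]
[ 0.17  1.24 -5.  ] 0.025355487107815926 [ 0.6299 -0.1858  0.154 ]
top [420. 202.] [ 0.4729 -0.3403] 0.93
top [420. 202.] [ 0.4687 -0.3299] 0.87
top [403. 318.] [ 0.1956 -0.2883] 0.94
top [403. 318.] [ 0.2037 -0.2794] 0.88
top [443. 316.] [ 0.1969 -0.3815] 0.96
top [443. 316.] [ 0.2043 -0.3692] 0.9
side [477. 210.] [ 0.198  -0.3798] 0.8
side [477. 210.] [ 0.1824 -0.3442] 0.74
side [389. 166.] [ 0.4736 -0.3395] 0.8
side [389. 166.] [ 0.4465 -0.3051] 0.75
side [455. 228.] [ 0.1988 -0.2878] 0.87
side [455. 228.] [ 0.1836 -0.2559] 0.8
```

View pics/p1.png

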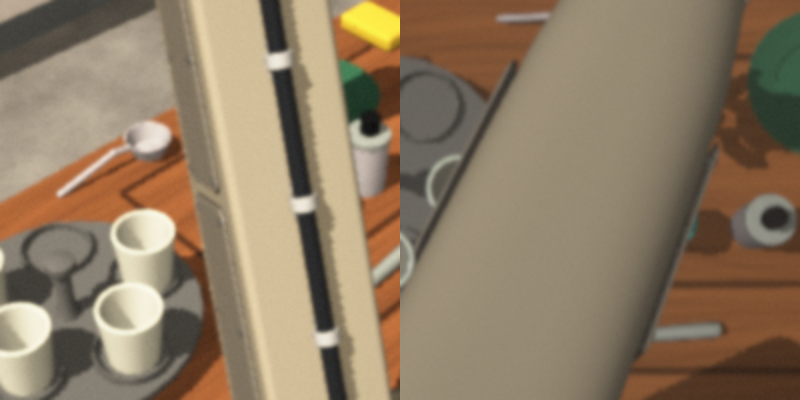

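The side and top crops show the rack and P3 undisturbed, and the arm hides the held tin. P1 weighs about 5 N, so it's the heavy one. I'll raise it above the cups and carry it over the bay.

>>> drive_tool:
  series:
    - [[0,0,-0.15,0,0,0],[0,0,-0.25,0,0,0],[0,0,-0.25,0,0,0],[0,0,-0.18,0,0,0],[0,0,-0.1,0,0,0],[0.1,0,0,0,0,0],[0.2,-0.01,0,0,0,0],[0.25,-0.01,0,0,0,0],[0.25,-0.01,0,0,0,0],[0.25,-0.01,0,0,0,0],[0.25,-0.01,0,0,0,0],[0.25,-0.01,0,0,0,0],[0.25,0,0,0,0,0],[0.2,0,0,0,0,0],[0.12,0,0,0,0,0],[0.08,0,0,0,0,0],[0,0,0,0,0,0],[0,0,0,0,0,0],[0,0,0,0,0,0]]

```text
clock: 18.95
tcp_pos: [0.6231, 0.0772, 0.2662]
orientation: [0.0, 0.707, 0.707, -0.0]
wrist_force: [-0.2, -0.1, -5.9]
finger_gap: 0.0256
grip_force: 59.7
```

```bash
cat > m2.py <<'E'
from h import *
import sys
im=viewer.read_camera('side'); im2=viewer.read_camera('top'); s=env.get_state(); p=s['tcp_pos']; print(p.round(4),s['orientation'].round(4),s['finger_gap'],s['wrist_force'].round(1))
zb=p[2]-.116
TU=[(r,a+zb,b+zb) for r,a,b in TIN[:2]]
for c in ('top','side'):
  for l in ('tin_a','cup1'):
   for d in models.silhouettes(l,c):
    T=[TU,TIN] if l=='tin_a' else [CUP]
    print(c,l,round(d['score'],2),np.round(d['location']),*[(x.round(4),round(f,2)) for x,f in (fit(c,d['region'],t,px2w(c,d['location'],.06+zb if t is TU else .06 if t is TIN else .1)[:2]) for t in T)])
n=sys.argv[1]
cv2.imwrite(f'pics/{n}.png',np.hstack([cv2.resize(i[r:r+200,a:a+200,::-1],(400,400),interpolation=cv2.INTER_CUBIC) for i,a,r in ((im,150,130),(im2,160,80))]))
E
python3 m2.py above
```

```text
[0.6231 0.0774 0.2663] [ 1.000e-04  7.073e-01  7.069e-01 -0.000e+00] 0.025660181530772656 [ 0.1 -0.1 -5.4]
top tin_a 0.92 [401. 317.] (array([ 0.2281, -0.2547]), np.float64(0.66)) (array([ 0.1965, -0.2882]), np.float64(0.9))
top tin_a 0.92 [443. 316.] (array([ 0.2283, -0.3321]), np.float64(0.65)) (array([ 0.1963, -0.3796]), np.float64(0.88))
top tin_a 0.77 [419. 202.] (array([ 0.4557, -0.2962]), np.float64(0.69)) (array([ 0.4723, -0.34  ]), np.float64(0.95))
top tin_a 0.69 [331. 208.] (array([ 0.4392, -0.1117]), np.float64(0.61)) (array([ 0.4559, -0.1195]), np.float64(0.84))
top tin_a 0.62 [374. 200.] (array([ 0.4554, -0.1989]), np.float64(0.7)) (array([ 0.4726, -0.2241]), np.float64(0.96))
top tin_a 0.57 [245. 129.] (array([0.6201, 0.073 ]), np.float64(0.64)) (array([0.6595, 0.095 ]), np.float64(0.68))
top cup1 0.94 [271. 186.] (array([0.5092, 0.0249]), np.float64(0.96))
top cup1 0.74 [202. 148.] (array([0.6061, 0.1987]), np.float64(0.48))
top cup1 0.72 [422. 199.] (array([ 0.4659, -0.3247]), np.float64(0.76))
side tin_a 0.86 [476. 208.] (array([ 0.1351, -0.2379]), np.float64(0.6)) (array([ 0.1979, -0.3808]), np.float64(0.8))
side tin_a 0.8 [221. 165.] (array([0.6231, 0.0786]), np.float64(0.87)) (array([ 0.7741, -0.0038]), np.float64(0.77))
side tin_a 0.79 [458. 225.] (array([ 0.1391, -0.165 ]), np.float64(0.69)) (array([ 0.1996, -0.29  ]), np.float64(0.89))
side tin_a 0.6 [391. 160.] (array([ 0.3765, -0.2402]), np.float64(0.26)) (array([ 0.4851, -0.3756]), np.float64(0.35))
side cup1 0.92 [188. 230.] (array([0.6086, 0.2052]), np.float64(0.88))
side cup1 0.9 [264. 253.] (array([0.4268, 0.1174]), np.float64(0.91))
side cup1 0.85 [268. 214.] (array([0.5089, 0.0295]), np.float64(0.81))
side cup1 0.61 [209. 262.] (array([0.4868, 0.225 ]), np.float64(0.94))
```

View pics/above.png

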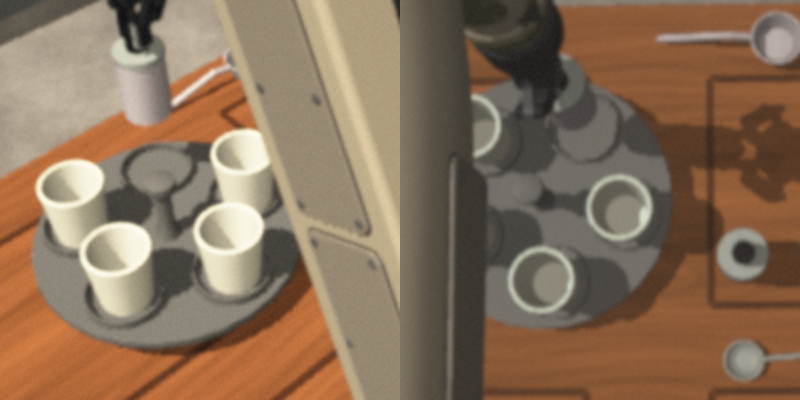

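The side view puts the tin directly above the pocket. Tin and bay agree within about 2 mm, both empties still stand, and the cups haven't moved. Lowering slowly with a +1 mm trim in y.

>>> drive_tool:
  series:
    - [[0.01,0,0.1,0,0,0],[0,0,0.15,0,0,0],[0,0,0.15,0,0,0],[0,0,0.15,0,0,0],[0,0,0.1,0,0,0],[0,0,0.08,0,0,0],[0,0,0.06,0,0,0],[0,0,0.03,0,0,0],[0,0,0.01,0,0,0],[0,0,0,0,0,0],[0,0,0,0,0,0]]

```text
clock: 20.62
tcp_pos: [0.6232, 0.0793, 0.1671]
orientation: [0.0, 0.707, 0.707, 0.0]
wrist_force: [-0.1, 0.4, -5.3]
finger_gap: 0.0259
grip_force: 59.7
```

```bash
python3 m2.py low | grep -v 'tin_a 0.* \[4'
```

```text
[0.6231 0.0793 0.167 ] [2.000e-04 7.069e-01 7.073e-01 2.000e-04] 0.025363131746213036 [ 0.3 -0.3 -6.1]
top tin_a 0.91 [375. 201.] (array([ 0.4665, -0.216 ]), np.float64(0.83)) (array([ 0.472 , -0.2244]), np.float64(0.92))
top tin_a 0.85 [329. 206.] (array([ 0.4509, -0.1169]), np.float64(0.82)) (array([ 0.4571, -0.1189]), np.float64(0.91))
top tin_a 0.84 [253. 137.] (array([0.6199, 0.0725]), np.float64(0.52)) (array([0.6339, 0.0822]), np.float64(0.57))Traceback (most recent call last):
  File "m2.py", line 10, in <module>
    print(c,l,round(d['score'],2),np.round(d['location']),*[(x.round(4),round(f,2)) for x,f in (fit(c,d['region'],t,px2w(c,d['location'],.06+zb if t is TU else .06 if t is TIN else .1)[:2]) for t in T)])
                                                                                               ^^^^^^^^^^^^^^^^^^^^^^^^^^^^^^^^^^^^^^^^^^^^^^^^^^^^^^^^^^^^^^^^^^^^^^^^^^^^^^^^^^^^^^^^^^^^^^^^^^^^^^^^^^
  File "m2.py", line 10, in <genexpr>
    print(c,l,round(d['score'],2),np.round(d['location']),*[(x.round(4),round(f,2)) for x,f in (fit(c,d['region'],t,px2w(c,d['loc
[... 502 characters left out ...]
unds,
                               **options)
    fxr = func(xr)
    fx = function(np.copy(x), *(wrapper_args + args))
  File "h.py", line 26, in f
    m=mask(c,p[0],p[1],cyls); return 1-(m&g).sum()/(m|g).sum()
  File "h.py", line 20, in mask
    p=np.vstack([circ(c,x,y,z0,r),circ(c,x,y,z1,r)]).astype(np.float32)
                                  ~~~~^^^^^^^^^^^^
  File "h.py", line 14, in circ
    a=np.linspace(0,2*np.pi,n,endpoint=False); K,R,t=cam(c)
                                                     ~~~^^^
  File "h.py", line 6, in cam
    i=viewer.camera_info(c); return np.array(i['intrinsics']),np.array(i['R']),np.array(i['t'])
ValueError: time passes only in moves, steps and waits
```

That error came from calling camera_info too often, so I'll cache it. Now the last few millimetres down.

>>> drive_tool:
  series:
    - [[0,0,0.02,0,0,0],[0,0,0.01,0,0,0],[0,0,0.01,0,0,0],[0,0,0,0,0,0],[0,0,0,0,0,0]]

```text
clock: 21.4
tcp_pos: [0.623, 0.0793, 0.1618]
orientation: [0.0, 0.707, 0.707, -0.0]
wrist_force: [0.3, -0.0, -5.3]
finger_gap: 0.0256
grip_force: 59.8
```

```bash
sed -i '0,/^def cam/s//import functools\n@functools.lru_cache\ndef cam/' h.py; python3 m2.py low | grep -v 'tin_a 0.* \[4'
```

```text
[0.623  0.0793 0.1619] [ 0.      0.7069  0.7073 -0.    ] 0.025799146423196206 [-0.3  0.9 -4.8]
top tin_a 0.82 [329. 206.] (array([ 0.4541, -0.1181]), np.float64(0.9)) (array([ 0.4578, -0.1196]), np.float64(0.95))
top tin_a 0.75 [376. 201.] (array([ 0.4672, -0.2186]), np.float64(0.89)) (array([ 0.4726, -0.2245]), np.float64(0.96))
top tin_a 0.61 [254. 143.] (array([0.6206, 0.0753]), np.float64(0.56)) (array([0.6316, 0.0815]), np.float64(0.6))
top cup1 0.66 [228. 216.] (array([0.4266, 0.1135]), np.float64(0.93))
side tin_a 0.64 [228. 197.] (array([0.6295, 0.0775]), np.float64(0.73)) (array([0.6688, 0.0551]), np.float64(0.76))
side tin_a 0.57 [389. 163.] (array([ 0.4427, -0.3158]), np.float64(0.48)) (array([ 0.4782, -0.35  ]), np.float64(0.5))
side cup1 0.98 [188. 227.] (array([0.6072, 0.205 ]), np.float64(0.86))
side cup1 0.98 [267. 219.] (array([0.5112, 0.0294]), np.float64(0.8))
side cup1 0.83 [262. 255.] (array([0.4264, 0.1178]), np.float64(0.93))
side cup1 0.65 [211. 264.] (array([0.4865, 0.2248]), np.float64(0.94))
side cup1 0.21 [391. 164.] (array([ 0.4486, -0.3234]), np.float64(0.53))
```

View pics/low.png

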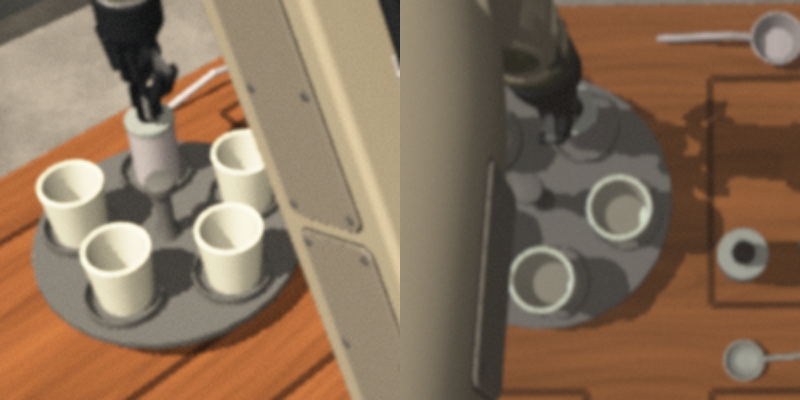

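The side crop shows the tin inside the pocket ring (ring x from 122 to 192, tin base centred at about 156), just above the floor. Easing down to contact.

>>> drive_tool:
  series:
    - [[0,0,0.005,0,0,0],[0,0,0.005,0,0,0],[0,0,0,0,0,0]]

```text
clock: 22.08
tcp_pos: [0.6233, 0.0794, 0.1615]
orientation: [0.0, 0.707, 0.707, 0.0]
wrist_force: [0.3, -0.7, 0.9]
finger_gap: 0.0256
grip_force: 60.3
```

>>> drive_tool:
  series:
    - [[0,0,0.005,0,0,0],[0,0,0.005,0,0,0],[0,0,0,0,0,0]]

```text
clock: 22.45
tcp_pos: [0.6235, 0.0794, 0.1614]
orientation: [0.001, 0.707, 0.707, 0.001]
wrist_force: [-1.7, 1.2, 8.1]
finger_gap: 0.0256
grip_force: 61.1
```

Contact made. I'll back off a millimetre, release, rise straight up, and swing aside so the cameras can check.

>>> drive_tool:
  series:
    - [[0,0,-0.01,0,0,0],[0,0,0,0,0,0]]

```text
clock: 22.7
tcp_pos: [0.6235, 0.0793, 0.1614]
orientation: [0.001, 0.707, 0.707, 0.001]
wrist_force: [-0.1, 1.2, 4.2]
finger_gap: 0.0256
grip_force: 60.8
```

>>> drive_tool:
  series:
    - [[0,0,0,0,0,0],[0,0,0,0,0,0],[0,0,0,0,0,0],[0,0,0,0,0,0],[0,0,-0.1,0,0,0],[0,0,-0.3,0,0,0],[0,0,-0.4,0,0,0],[-0.3,0,0,0,0,0],[-0.3,0,0,0,0,0],[-0.3,0,0,0,0,0],[-0.3,0,0,0,0,0],[-0.3,0,0,0,0,0],[-0.3,0,0,0,0,0],[-0.3,0,0,0,0,0],[-0.3,0,0,0,0,0],[-0.3,0,0,0,0,0],[-0.3,0,0,0,0,0],[-0.3,0,0,0,0,0],[-0.3,0,0,0,0,0],[0,0,0,0,0,0]]
  jaw: 0.25

```text
clock: 25.2
tcp_pos: [0.6227, -0.3556, 0.2566]
orientation: [0.0, 0.708, 0.706, -0.0]
wrist_force: [-0.2, -0.6, -0.1]
finger_gap: 0.0535
grip_force: 0.0
```

```bash
sed -i 's/^zb=.*/zb=.045/' m2.py; python3 m2.py done | grep -v 'tin_a 0.* \[4'; python3 - <<'E'
import cv2; a=cv2.imread('pics/done.png')
from h import *
# overlay pocket rim at the estimated bay (red) on both crops
for c,ox,oy,sh,b in (('side',150,130,0,(.6239,.0809)),('top',160,80,400,(.6225,.0759))):
    p=((circ(c,*b,.057,.0445)+.5-[ox,oy])*2+[sh,0])
    cv2.polylines(a,[np.round(p).astype(np.int32)],True,(0,0,255),1)
cv2.imwrite('pics/done2.png',a)
E
```

```text
[ 0.623  -0.3528  0.2571] [-0.000e+00  7.072e-01  7.070e-01  2.000e-04] 0.053243968666036735 [-0.1  1.   0.5]
top tin_a 0.71 [329. 210.] (array([ 0.453 , -0.1178]), np.float64(0.85)) (array([ 0.4577, -0.1193]), np.float64(0.93))
top tin_a 0.68 [248. 138.] (array([0.6232, 0.0773]), np.float64(0.94)) (array([0.6354, 0.0853]), np.float64(0.95))
top cup1 0.95 [186. 194.] (array([0.4876, 0.2202]), np.float64(0.95))
top cup1 0.95 [273. 185.] (array([0.5094, 0.025 ]), np.float64(0.93))
top cup1 0.66 [196. 146.] (array([0.6063, 0.201 ]), np.float64(0.94))
side tin_a 0.98 [228. 195.] (array([0.6319, 0.0767]), np.float64(0.85)) (array([0.6703, 0.0552]), np.float64(0.87))
side tin_a 0.97 [388. 167.] (array([ 0.444 , -0.3074]), np.float64(0.64)) (array([ 0.475 , -0.3399]), np.float64(0.68))
side cup1 0.88 [261. 252.] (array([0.4263, 0.1165]), np.float64(0.92))
side cup1 0.82 [189. 230.] (array([0.6079, 0.2049]), np.float64(0.88))
side cup1 0.77 [210. 265.] (array([0.4865, 0.2249]), np.float64(0.94))
side cup1 0.63 [270. 214.] (array([0.5114, 0.0268]), np.float64(0.88))
```

View pics/done2.png

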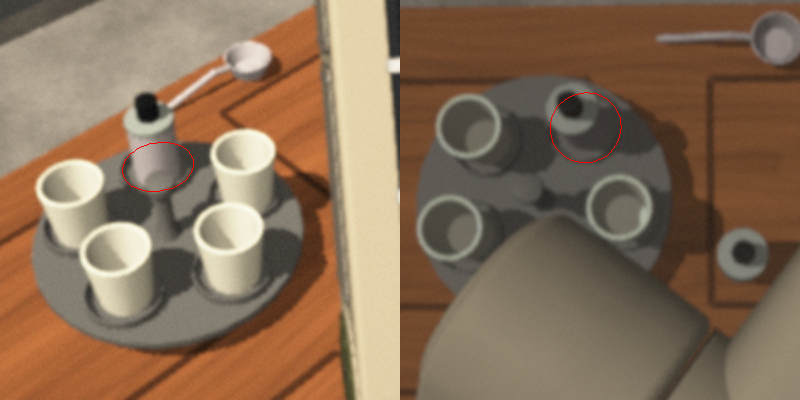

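The tin stands upright in the pocket. In the same top-camera frame it's about 1.5 mm from the bay centre estimated from the cups. The cups and rack are unmoved, both empties stand, and the arm is clear. Handing in.

```bash
python3 -c "
from workcell import order; print(order.hand_in())"
```

```text
the job is handed in; nothing more can be done
None
```

I set the heavy tin (about 5 N, the one that stood by the ladle) upright in the vacant pocket, about 1.5–4 mm off centre by camera. The two empty tins stand where they were, the cups haven't moved, and the job is handed in.

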